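Raise the plant lamp and hold it up

TASK

The little telescopic lamp is too low over the potted plant. Take the block on top of its mast between the fingers so that the push button on its side is squeezed in, draw the mast straight up past the first stop to the second stop (fully out), and finish while still holding the block there, because the mast sinks back if let go. Leave the plant, both canisters and the mug undisturbed.

Things in the scene. Friction and masses are not known exactly. Their poses are not given: they have to be found in the camera images.
- lamp: Lamp base, fixed to the worktop: aluminium foot plate 130 x 110 x 12 mm (x, y, z), upright tube 32 mm in diameter (collar 42) up to 124 mm high. Origin: centre of the plate's underside, on the mast's axis; z up. The mast carries a white lamp bar 30 mm wide, 14 thick, from 15 mm on the -y side to 185 mm along the base's +y; its top is 148 mm above the worktop with the mast down.
- head (a point): Middle of the white head block on top of the mast, on its axis, level with the button: 184 mm above the worktop with the mast down. Axes as the base's. Block 30 x 36 x 62 mm (x, y, z); its top is 25 mm above this point, the lamp bar's top 36 mm below. A grip here closing along x (one finger on the button, one on the far face) spans 39 mm, 32.5 mm with the button in.
- button_face (a point): Centre of the outer face of the round aluminium push button, 20 mm in diameter, which sticks out 9 mm from the +x face of the head block (24 mm from the head point along the base's +x). It moves up with the mast.
- button (a joint): Travel of the push button into the block, m: 0 out, 0.0065 fully in. Spring: 2 N to start, 6 N fully in. The mast is free while it is in by 0.004 or more; with the button out a catch blocks the mast at rest and again at the first stop, so keep it in all the way.
- mast (a joint): Extension of the mast upward, m: 0 down (at rest), 0.055 first stop, 0.11 second stop, a solid end. Nothing latches at the second stop: let go there, the mast (about 0.35 kg) sinks back to about 0.067, resting just above the first stop (or to 0 if the button stays in). Lifting takes about 3 to 6 N.
- plant: Loose small potted plant under the lamp bar, terracotta pot 74 mm in diameter and 60 mm high, leaves and red flowers up to 113 mm high. Origin: centre of its underside. Leave it alone.
- canister_wide: Loose white ceramic canister with lid and arched handle, 108 mm in diameter, 158 mm high in all. Origin: centre of its underside. Leave it alone.
- canister_slim: Loose white ceramic canister with lid and arched handle, 90 mm in diameter, 183 mm high in all. Origin: centre of its underside. Leave it alone.
- mug: Loose white mug, 76 mm in diameter, 85 mm high, handle at its +y side. Origin: centre of its underside. Leave it alone.

How it is judged (in metres and radians):
On the way, in this order (a step that is already met when the one before it is completed fails the run):
1. the button is pressed in with the mast still down (value of joint button above 0.004 m and value of joint mast below 0.03 m), for 0.05 s.
2. the mast is drawn up past the first stop (value of joint mast above 0.065 m), for 0.1 s.
At the end, for the whole second after the job is handed in: The mast is out to the second stop (0.11 m, within 6 mm) and the fingers hold it there by the head block (contact over 3 N, TCP within 45 mm of the head point); plant, canisters and mug stand within 15 mm of where they were (value of joint mast above 0.104 m and contact force between the fingers and lamp above 3 N and distance between the grasp point and head below 0.045 m and linear speed of plant below 0.02 m/s and distance of each of plant, canister_wide, canister_slim, mug from where it was at the start of the episode below 0.015 m and angle between plant's own z axis and vertical below 0.15 rad); the arm keeps its last pose, push and grip.
It fails at once if the plant is pushed away or tipped (distance of plant from where it was at the start of the episode above 0.025 m or angle between plant's own z axis and vertical above 0.35 rad).
It fails at once if a canister or the mug is pushed away (distance of any of canister_wide, canister_slim, mug from where it was at the start of the episode above 0.025 m).
It also fails if it takes over 32 s, if anything falls off the work surface, if the arm or the gripper's body presses on something with over 40 N, if the wrist force passes 120 N, or if a joint passes its speed limit or range.

ROBOT

A 6-joint arm with a two-finger parallel gripper is mounted at the origin on the work surface. World frame = base frame: x ahead of the robot, y to its left, z up, the work surface at z = 0. Lengths are in mm, angles in rad, forces in N, time in s.
With the tool pointing down it reaches from about 250 to 725 mm from the base axis. Payload 4 kg.
Tool frame: the origin (TCP) lies between the finger pads, 19 mm behind the fingertips; this is the grasp point; z points along the fingers, y is the line along which they close (so a half turn about z gives the same grasp; the last joint's range is limited). The gripper opens to 85 mm and grips with 20 to 120 N. Pads are 22 mm wide; open, the fingers measure 114 mm over their backs; the gripper's body (76 mm by 85 mm) begins 54 mm behind the grasp point. The pads swing forward as they close: fully open they stand 13 mm farther back than shut.
Start: joints at [1.281, 0.241, 0.005, 1.335, 0, 1.571], TCP at [142.878, 479.151, 250.006] pointing down, gripper open.
Joint ranges: [-2.72, 2.72], [-1.05, 1.87], [-1.09, 1.28], [-1.99, 2.15], [-1.42, 1.44], [-3.14, 3.14]. Speed limits (rad/s): [2.79, 2.79, 3.14, 3.14, 3.14, 3.14].

INTERFACE

Orientations are given as a 3x3 rotation matrix whose columns are the frame's x, y, z axes.
In Python, from station import env gives the robot as it stands. The module is installed in compiled form; this text tells all that it offers.
- The arm moves only by the tool jog_arm, called after "Request:" in YAML: its name, and indented under it one key for each argument. Schema: {"type":"object","properties":{"offsets":{"type":"array","items":{"type":"object","properties":{"tx":{"type":"number"},"ty":{"type":"number"},"tz":{"type":"number"},"rx":{"type":"number"},"ry":{"type":"number"},"rz":{"type":"number"},"jaw":{"type":"number"}},"additionalProperties":false,"required":["jaw"]},"minItems":1,"maxItems":5},"only":{"type":"string"},"quiet":{"type":"boolean"},"lines":{"type":"string"}},"required":["offsets"],"additionalProperties":false}. offsets is a list of rows, 1 to 5 of them, each an object with the fields tx, ty, tz (the shift in shares of 800 mm (1.0 is 800 mm)), rx, ry, rz (a rotation vector in shares of 4 rad (1.0 is 4 rad)), jaw (the opening from 0.0 (shut) to 1.0 (fully open)); a field left out counts as zero (the opening has to be given); each row is the pose to reach, as a shift and turn from the pose commanded when the call began, along the tool's axes at that moment; what a row does not reach only later rows make up. A row lasts 1/8 s, in which the tool goes at most 62.5 mm and 0.188 rad, less where a joint would pass 70% of its speed; a pose out of reach is approached as far as the arm can. The fingers move at their own pace and stop on an object; the grip force is fixed at half the most. Time passes only in rows, so rows that do not move let the fingers close. The tool returns the time, the measured TCP pose, the force, the opening and the grip force at its end. only (a regular expression) keeps the lines of the reply that match it, lines (a string "A,B") keeps lines A to B, and quiet returns only ok. Shift and turn numbers lie between -1 and 1, and a call with a number outside is refused. Input that does not fit is refused with a message, and nothing moves.
- env.get_obs(): the state, without advancing time (a new reading comes with each control period).
- env.grab_frame(name): name is "side" or "top"; returns a dict with "frame" (420x560x3 uint8, red, green, blue), "fx", "fy", "cx", "cy" (pixels), "D" ([k1, k2, p1, p2, k3] as OpenCV has them; the pictures are not rectified), "origin" and "orientation" of the camera in the world. Camera axes: x right, y up, looking along -z (the intrinsics and any distortion apply to the point x, -y, -z); pixel columns grow to the right and rows downward; lengths in mm; the calibration is good to about 2 mm. A picture is of the moment at which its call begins. There is no depth.
- env.hand_in(): hands the job in; it is judged then, once.
The state is a dict: "time_s": time; "q": joint angles; "joint_vel": joint speeds; "tau": joint torques, N m; "position": TCP position; "orientation": TCP orientation; "contact_force": force on the tool from outside, world axes, zero at the start; "ft_torque": the same for the moment, N m; "gripper_width": opening from 0.0 (shut) to 1.0 (fully open); "grip_force": force on a finger pad.
Only numpy, scipy, OpenCV 4.12 (cv2) and the standard library are available. Lean on these libraries where they do the work, as an engineer would, in place of code of your own. Each camera call takes 0.05 s, during which the arm holds its last target. There are 200 camera calls.

## Working session

There is one attempt and no reset: what is moved stays moved. The work goes in short steps, Python scripts to look and compute and a tool call to move; the robot and the scene stay as the last step left them, time stands still between calls to the robot, and variables do not carry over. Pictures are saved under pics/ and viewed, at most 10 in all, crops included, and the job is handed in when it is done.

```bash
mkdir -p pics; cat > h.py <<'E'
import numpy as np, cv2, pickle
from station import env
def cam(n):
    f=env.grab_frame(n); return f
def K(f): return np.array([[f["fx"],0,f["cx"]],[0,f["fy"],f["cy"]],[0,0,1.]])
def ray(f,u,v):
    p=cv2.undistortPoints(np.array([[[u,v]]],float),K(f),np.array(f["D"],float))[0,0]
    d=np.array(f["orientation"])@np.array([p[0],-p[1],-1]); return np.array(f["origin"]),d/np.linalg.norm(d)
def atz(f,u,v,z):
    o,d=ray(f,u,v); return o+d*(z-o[2])/d[2]
def proj(f,P):
    P=np.atleast_2d(P); c=(P-np.array(f["origin"]))@np.array(f["orientation"]); c=c*[1,-1,-1]
    return cv2.projectPoints(c.reshape(-1,1,3),np.zeros(3),np.zeros(3),K(f),np.array(f["D"],float))[0][:,0]
def tri(r):
    A=sum(np.eye(3)-np.outer(d,d) for o,d in r); b=sum((np.eye(3)-np.outer(d,d))@o for o,d in r); return np.linalg.solve(A,b)
E
python3 - <<'E'
from h import *
for n in("side","top"):
    f=cam(n); pickle.dump(f,open(n+".pkl","wb")); cv2.imwrite(f"pics/{n}0.png",cv2.resize(f["frame"][:,:,::-1],(800,600),interpolation=cv2.INTER_CUBIC))
    print(n,f["origin"],np.round(f["orientation"],3).tolist(),f["fx"],f["D"])
o=env.get_obs();print(o["time_s"],o["position"],np.round(o["orientation"],3).tolist())
E
```

```text
side [  50.61108525 -680.68510759 1172.15224013] [[0.81, 0.461, -0.362], [-0.586, 0.634, -0.504], [-0.003, 0.62, 0.784]] 462.69971442266393 [-0.03924804  0.          0.          0.          0.        ]
top [ 356.51080683  -15.584265   1155.42183547] [[-0.001, 0.984, -0.176], [-1.0, 0.001, 0.009], [0.009, 0.176, 0.984]] 396.5712116829138 [-0.06516166  0.          0.          0.          0.        ]
0.1 [142.74586553 478.66118745 249.22672376] [[-0.958, 0.286, -0.001], [0.286, 0.958, -0.002], [-0.0, -0.002, -1.0]]
```

View pics/side0.png

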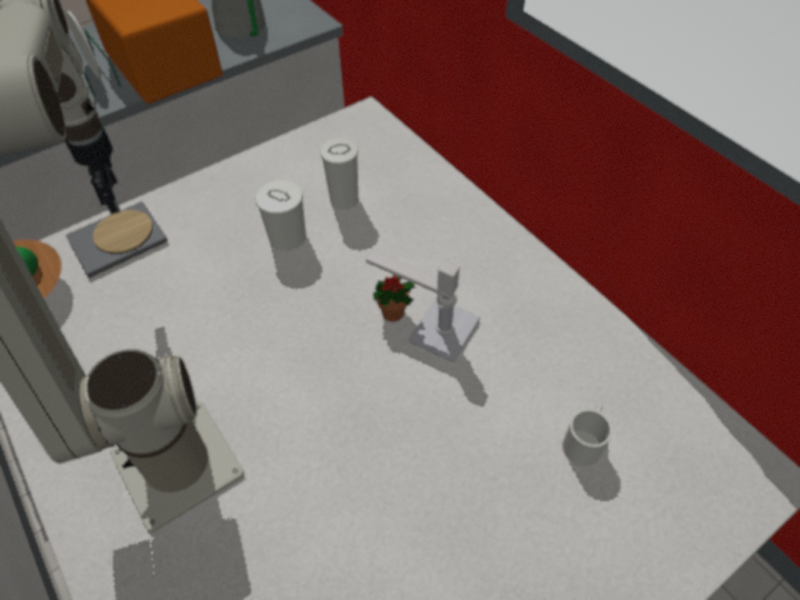

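View pics/top0.png

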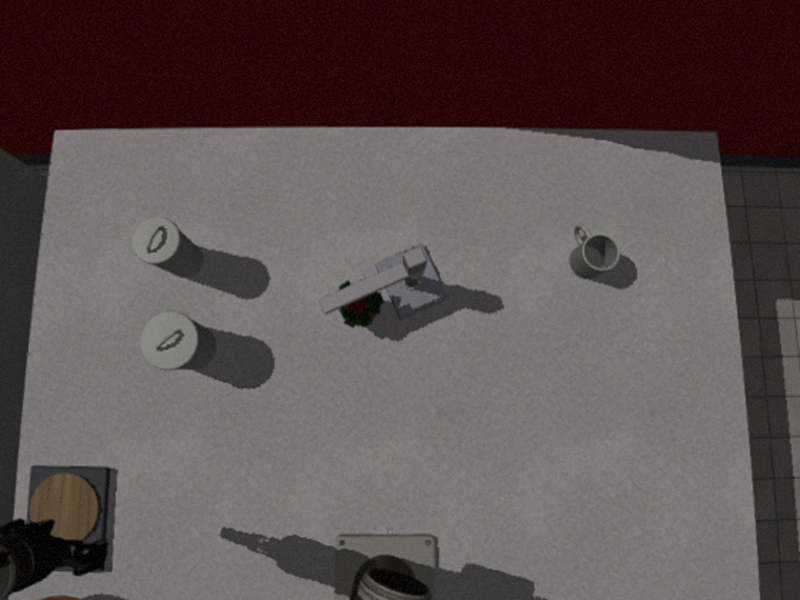

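The side view shows the lamp foot at about (445,330), the head at (448,278) and the bar running up-left to (368,262). In the top view the head is at (415,258) and the bar end at (325,302), so the button is on the side away from the robot. I'll enlarge both for precise pixels.

```bash
python3 - <<'E'
from h import *
for n,(u,v) in(("side",(250,160)),("top",(215,155))):
    f=pickle.load(open(n+".pkl","rb")); c=f["frame"][v:v+90,u:u+120,::-1]
    c=cv2.convertScaleAbs(c,alpha=1.3)
    cv2.imwrite(f"pics/{n}c.png",cv2.resize(c,(800,600),interpolation=cv2.INTER_CUBIC))
E
```

```text
(no output)
```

View pics/sidec.png

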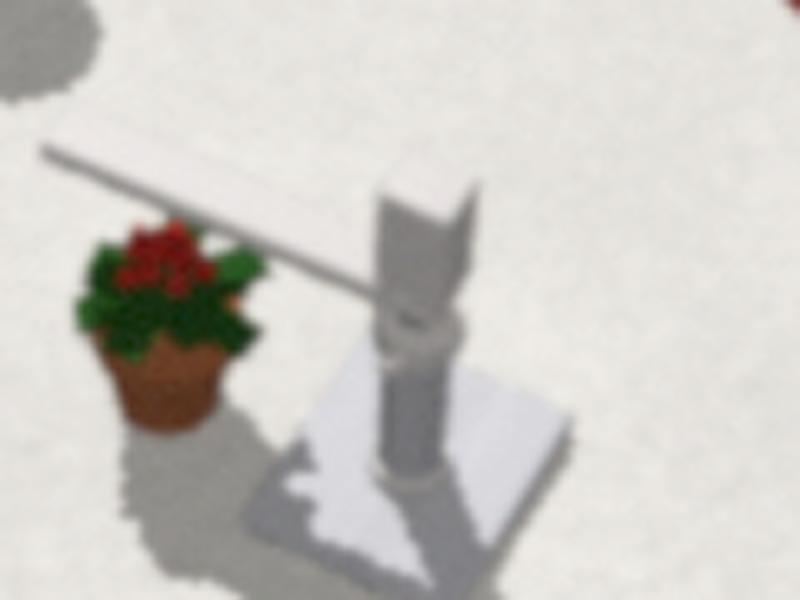

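View pics/topc.png

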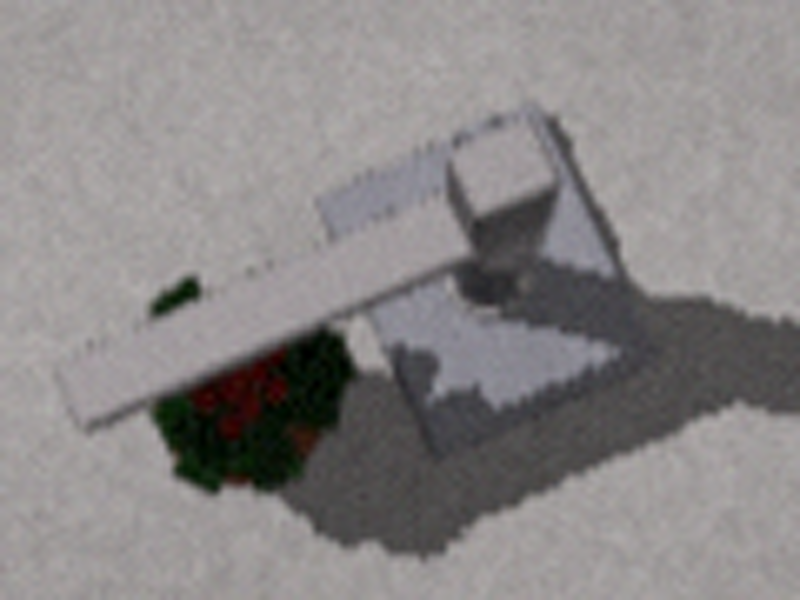

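The crops show the head's top corners clearly: top view (447,160), (483,220), (558,180), (525,118); side view (380,190), (448,222), (478,183). The bar end and plate corners are clear too. I'll fit x, y and yaw to all of them.

```bash
python3 - <<'E'
from h import *
from scipy.optimize import least_squares
F={n:pickle.load(open(n+".pkl","rb")) for n in("side","top")}; O={"side":(250,160),"top":(215,155)}
L=[("top",447,160,15,18,209),("top",483,220,-15,18,209),("top",558,180,-15,-18,209),("top",525,118,15,-18,209),
("top",55,372,15,185,148),("top",88,428,-15,185,148),("top",318,200,65,55,12),("top",535,105,65,-55,12),("top",437,452,-65,55,12),
("side",380,190,-15,18,209),("side",448,222,-15,-18,209),("side",478,183,15,-18,209),("side",572,418,65,-55,12),("side",245,525,-65,55,12),("side",42,148,-15,185,148)]
def res(p):
    c,s=np.cos(p[2]),np.sin(p[2]); r=[]
    for n,u,v,x,y,z in L:
        q=proj(F[n],[p[0]+c*x-s*y,p[1]+s*x+c*y,z])[0]
        r+=list(q-[O[n][0]+(u+.5)/6.667-.5,O[n][1]+(v+.5)/6.667-.5])
    return np.array(r)
s=least_squares(res,[500,-50,.4],loss="soft_l1"); print(s.x); print(res(s.x).reshape(-1,2).round(1).tolist())
o=env.get_obs();R=np.array(o["orientation"]);P=np.array(o["position"]);x,y,a=s.x
for z in (300,189):print(z,R.T@(np.array([x,y,z])-P))
xb=np.array([np.cos(a),np.sin(a),0]);t=R.T@xb; print("rz to bring tool y to xb",np.arctan2(-t[0],t[1]),"or other",np.arctan2(t[0],-t[1]),o["q"])
E
```

```text
[ 5.98003540e+02 -5.43215663e+01  4.37664821e-01]
[[-0.2, -1.1], [-0.4, 0.7], [1.6, 0.6], [1.3, -0.8], [-0.4, -0.3], [-0.7, 1.7], [-0.5, 0.0], [0.5, -0.9], [0.4, 1.7], [-0.7, 0.6], [0.8, 0.7], [1.2, -0.8], [1.1, -0.9], [-1.0, -0.9], [-0.9, -0.4]]
300 [-588.57183115 -380.76621175  -50.0837572 ]
189 [-588.57178755 -380.56524838   60.91606088]
rz to bring tool y to xb 0.8433521534299754 or other -2.298240500159818 [ 1.28097453e+00  2.41317746e-01  3.89787057e-03  1.33518693e+00
 -4.68143281e-07  1.57075470e+00]
```

Fit: head axis at (598, -54), yaw 0.44 rad, residuals about 1 px (2.4 mm), and a reach of 600 mm, which is plausible. Travelling above it now.

The rows are not in the units I measure in: shifts go in shares of 800 mm and turns go in shares of 4 rad. I convert before sending: -220 mm / 800 = -0.275, -175 mm / 800 = -0.2188, 0.17 rad / 4 = 0.0425.

Request:
jog_arm:
  offsets:
    - {"tx": -0.05, "ty": -0.0313, "tz": -0.0438, "rz": 0.0425, "jaw": 1}
    - {"tx": -0.1063, "ty": -0.0675, "tz": -0.0438, "rz": 0.085, "jaw": 1}
    - {"tx": -0.1625, "ty": -0.105, "tz": -0.0438, "rz": 0.1275, "jaw": 1}
    - {"tx": -0.2188, "ty": -0.1413, "tz": -0.0438, "rz": 0.17, "jaw": 1}
    - {"tx": -0.275, "ty": -0.1775, "tz": -0.0438, "rz": 0.2108, "jaw": 1}

```text
time_s: 0.72
position: [313.8, 278.7, 284.7]
orientation: [[-0.42, 0.908, -0.0], [0.908, 0.42, -0.0], [-0.0, -0.0, -1.0]]
contact_force: [0.5, 0.7, 0.7]
gripper_width: 1.002
grip_force: 0.0
```

```bash
python3 - <<'E'
from h import *
o=env.get_obs();R=np.array(o["orientation"]);P=np.array(o["position"]);a=.4377
print(R.T@(np.array([598,-54.3,285])-P)); t=R.T@[np.cos(a),np.sin(a),0]; print(np.arctan2(-t[0],t[1]))
E
```

```text
[-4.21490229e+02  1.18274228e+02 -2.48343265e-01]
-0.004735926878882228
```

In the tool's units: -260 mm / 800 = -0.325, -210 mm / 800 = -0.2625.

Request:
jog_arm:
  offsets:
    - {"tx": -0.0625, "ty": 0.0175, "jaw": 1}
    - {"tx": -0.1313, "ty": 0.0369, "jaw": 1}
    - {"tx": -0.2, "ty": 0.0563, "jaw": 1}
    - {"tx": -0.2625, "ty": 0.0738, "jaw": 1}
    - {"tx": -0.325, "ty": 0.0913, "jaw": 1}

```text
time_s: 1.35
position: [490.2, 74.1, 284.6]
orientation: [[-0.424, 0.906, -0.001], [0.906, 0.424, 0.0], [0.0, -0.001, -1.0]]
contact_force: [1.2, 0.2, 0.6]
gripper_width: 1.0
grip_force: 0.0
```

Request:
jog_arm:
  offsets:
    - {"tx": -0.0625, "ty": 0.0175, "jaw": 1}
    - {"tx": -0.125, "ty": 0.035, "jaw": 1}
    - {"tx": -0.175, "ty": 0.05, "jaw": 1}
    - {"tx": -0.2, "ty": 0.0581, "jaw": 1}
    - {"tx": -0.2, "ty": 0.0581, "jaw": 1}

```text
time_s: 1.98
position: [599.8, -50.7, 283.5]
orientation: [[-0.422, 0.907, -0.002], [0.907, 0.422, 0.0], [0.001, -0.002, -1.0]]
contact_force: [0.3, 0.5, -0.4]
gripper_width: 0.999
grip_force: 0.0
```

```bash
python3 - <<'E'
from h import *
o=env.get_obs();R=np.array(o["orientation"]);P=np.array(o["position"]);a=.4377
print(R.T@(np.array([598,-54.3,184])-P)); t=R.T@[np.cos(a),np.sin(a),0]; print(np.arctan2(-t[0],t[1]),o["q"])
for n,(u,v) in(("side",(250,120)),("top",(215,125))):
    f=cam(n); pickle.dump(f,open(n+"1.pkl","wb"))
    c=f["frame"][v:v+120,u:u+120,::-1]; cv2.imwrite(f"pics/{n}1.png",cv2.resize(c,(400,400),interpolation=cv2.INTER_CUBIC))
a=[cv2.imread(f"pics/{n}1.png") for n in("side","top")]; cv2.imwrite("pics/b1.png",np.hstack(a))
E
```

```text
[-2.57074716 -2.95336999 99.52205609]
-0.0019469171669964595 [-8.44111725e-02  4.43437974e-01  3.80660496e-01  1.51017205e+00
  2.58131953e-05  1.05063103e+00]
```

View pics/b1.png

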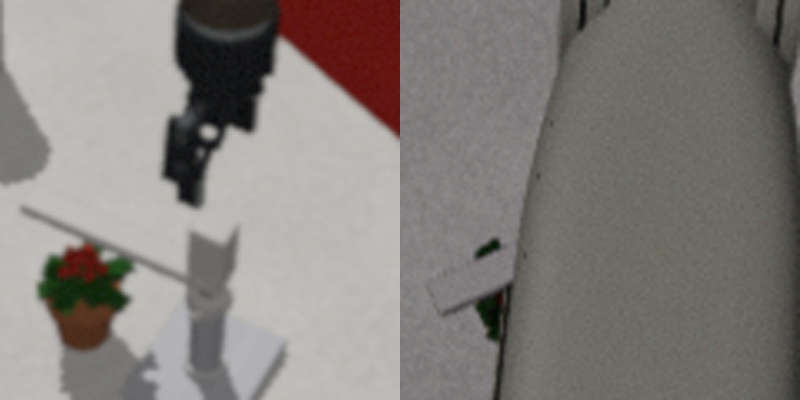

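The side view shows the open fingers (near one at (185,170)) above the block at (213,245), clear of the bar; the arm hides the lamp in the top view. Descending.

In the tool's units: 98 mm / 800 = 0.1225, -2.5 mm / 800 = -0.0031.

Request:
jog_arm:
  offsets:
    - {"tx": -0.0031, "ty": -0.0019, "tz": 0.0313, "jaw": 1}
    - {"tx": -0.0031, "ty": -0.0019, "tz": 0.0625, "jaw": 1}
    - {"tx": -0.0031, "ty": -0.0019, "tz": 0.0938, "jaw": 1}
    - {"tx": -0.0031, "ty": -0.0019, "tz": 0.115, "jaw": 1}
    - {"tx": -0.0031, "ty": -0.0019, "tz": 0.1225, "jaw": 1}

```text
time_s: 2.7
position: [597.8, -51.2, 186.1]
orientation: [[-0.425, 0.905, -0.002], [0.905, 0.425, 0.0], [0.001, -0.002, -1.0]]
contact_force: [-0.6, 0.4, 0.8]
gripper_width: 1.001
grip_force: 0.0
```

```bash
python3 - <<'E'
from h import *
o=env.get_obs();R=np.array(o["orientation"]);P=np.array(o["position"])
print(R.T@(np.array([598,-54.3,184])-P))
f=cam("side");cv2.imwrite("pics/s2.png",cv2.resize(f["frame"][160:250,250:370,::-1],(800,600),interpolation=cv2.INTER_CUBIC))
E
```

```text
[-2.90482358 -1.14733165  2.09966582]
```

View pics/s2.png

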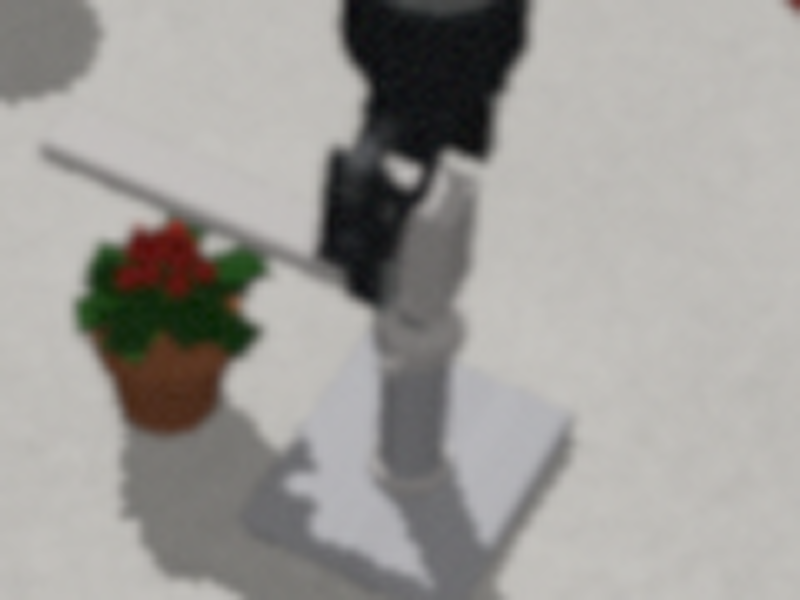

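The near finger (370,230) stands in front of the -x face, off the block, about 3 mm toward the bar side. I'll shift -2.5 in tool x and close in place.

Request:
jog_arm:
  offsets:
    - {"tx": -0.0031, "jaw": 1}
    - {"tx": -0.0031, "jaw": 0.6}
    - {"tx": -0.0031, "jaw": 0.45}
    - {"tx": -0.0031, "jaw": 0.45}
    - {"tx": -0.0031, "jaw": 0.45}

```text
time_s: 3.38
position: [601.5, -54.3, 187.9]
orientation: [[-0.424, 0.905, 0.003], [0.905, 0.424, 0.001], [-0.001, 0.003, -1.0]]
contact_force: [2.4, 1.5, 2.3]
gripper_width: 0.448
grip_force: 1.7
```

Request:
jog_arm:
  offsets:
    - {"jaw": 0}
    - {"jaw": 0}
    - {"jaw": 0}
    - {"jaw": 0}
    - {"jaw": 0}

```text
time_s: 4.0
position: [599.8, -55.1, 188.4]
orientation: [[-0.423, 0.906, 0.0], [0.906, 0.423, -0.001], [-0.001, 0.0, -1.0]]
contact_force: [-3.4, -0.4, 6.5]
gripper_width: 0.345
grip_force: 61.0
```

Gripped at 61 N with the fingers closed to about the button-in span. Lifting.

In the tool's units: -37 mm / 800 = -0.0463, -29 mm / 800 = -0.0363.

Request:
jog_arm:
  offsets:
    - {"tz": -0.0063, "jaw": 0}
    - {"tz": -0.0163, "jaw": 0}
    - {"tz": -0.0263, "jaw": 0}
    - {"tz": -0.0363, "jaw": 0}
    - {"tz": -0.0463, "jaw": 0}

```text
time_s: 4.62
position: [599.8, -55.1, 224.3]
orientation: [[-0.424, 0.906, -0.001], [0.906, 0.424, -0.001], [-0.0, -0.001, -1.0]]
contact_force: [-1.9, -3.7, -5.1]
gripper_width: 0.347
grip_force: 60.0
```

Downward force of about 5 N matches the expected lifting force, and the grip is holding. Continuing.

In the tool's units: -40 mm / 800 = -0.05, -32 mm / 800 = -0.04.

Request:
jog_arm:
  offsets:
    - {"tz": -0.01, "jaw": 0}
    - {"tz": -0.02, "jaw": 0}
    - {"tz": -0.03, "jaw": 0}
    - {"tz": -0.04, "jaw": 0}
    - {"tz": -0.05, "jaw": 0}

```text
time_s: 5.25
position: [599.8, -55.1, 264.4]
orientation: [[-0.424, 0.906, -0.001], [0.906, 0.424, -0.001], [-0.0, -0.001, -1.0]]
contact_force: [-1.8, -4.7, -4.1]
gripper_width: 0.338
grip_force: 60.2
```

Request:
jog_arm:
  offsets:
    - {"tz": -0.01, "jaw": 0}
    - {"tz": -0.02, "jaw": 0}
    - {"tz": -0.0275, "jaw": 0}
    - {"tz": -0.0338, "jaw": 0}
    - {"tz": -0.0338, "jaw": 0}

```text
time_s: 5.88
position: [599.8, -55.1, 291.9]
orientation: [[-0.424, 0.906, -0.0], [0.906, 0.424, -0.001], [-0.001, -0.001, -1.0]]
contact_force: [-3.3, -3.8, -2.7]
gripper_width: 0.345
grip_force: 60.4
```

In the tool's units: -8 mm / 800 = -0.01, -7 mm / 800 = -0.0088.

Request:
jog_arm:
  offsets:
    - {"tz": -0.0038, "jaw": 0}
    - {"tz": -0.0063, "jaw": 0}
    - {"tz": -0.0088, "jaw": 0}
    - {"tz": -0.01, "jaw": 0}
    - {"tz": -0.01, "jaw": 0}

```text
time_s: 6.5
position: [599.8, -55.1, 298.5]
orientation: [[-0.424, 0.906, -0.002], [0.906, 0.424, -0.001], [0.0, -0.002, -1.0]]
contact_force: [-1.0, -4.2, -7.9]
gripper_width: 0.339
grip_force: 61.9
```

```bash
python3 - <<'E'
from h import *
f=cam("side");c=f["frame"][130:250,230:390,::-1];cv2.imwrite("pics/s3.png",cv2.resize(c,(800,600),interpolation=cv2.INTER_CUBIC))
p=np.array([598,-54.3]);y=np.array([-np.sin(.4377),np.cos(.4377)]);x=np.array([y[1],-y[0]])
for d in(104,110):print(d,(proj(f,np.r_[p+185*y-15*x,148+d])[0]-[230,130])*5)
E
```

```text
104 [114.499011   132.56077058]
110 [113.87508513 124.91754655]
```

View pics/s3.png

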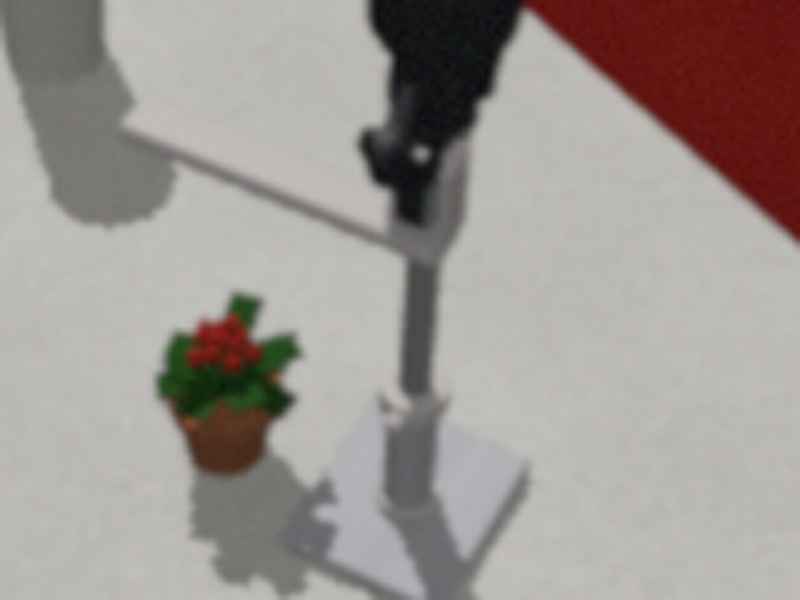

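The bar end is at (122,125), which matches a 110 mm extension; the plant is untouched. A small further push will confirm the stop by force.

In the tool's units: -2 mm / 800 = -0.0025, -1 mm / 800 = -0.0013.

Request:
jog_arm:
  offsets:
    - {"tz": -0.0013, "jaw": 0}
    - {"tz": -0.0025, "jaw": 0}
    - {"tz": -0.0025, "jaw": 0}
    - {"tz": -0.0025, "jaw": 0}

```text
time_s: 7.05
position: [599.7, -55.1, 298.5]
orientation: [[-0.424, 0.906, -0.004], [0.906, 0.424, -0.0], [0.001, -0.004, -1.0]]
contact_force: [0.4, -4.9, -13.6]
gripper_width: 0.342
grip_force: 61.2
```

TCP stayed at 298.5 mm while the force rose to 13.6 N, so the mast is at the solid end, still gripped.

```bash
python3 -c "from station import env; print(env.hand_in())"
```

```text
the job is handed in; nothing more can be done
None
```

I squeezed the button in, drew the mast up about 110 mm to its solid end and handed in at 7 s of the 32 s still gripping the block (61 N); the plant looked untouched, I didn't re-measure the canisters or mug (the arm passed above them), and hand-in returned no verdict.

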